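# Nest and index a rosette in the carver's swivel vise

## Robot

A 7-joint arm with a two-finger parallel gripper is mounted at the origin on the work surface. World frame = base frame: x ahead of the robot, y to its left, z up, the work surface at z = 0. Lengths are in m, angles in degrees, forces in N, time in s.
With the tool pointing down it reaches from about 0.35 to 0.775 m from the base axis. Payload 3.1 kg.
Tool frame: the origin (TCP) lies on the centre line of the jaws, within the pads' length; the fingertips stand 17 mm ahead of it and the grasp point (between the pads) lies 2 mm behind it (robot.tip_reach is the distance from the TCP to the fingertips, in m); z points along the fingers, y is the direction in which the jaws open and shut (so a half turn about z gives the same grasp; the last joint's range is limited). The gripper opens to 85 mm and grips with 20 to 120 N. Pads are 22 mm wide; open, the fingers measure 114 mm over their backs; the gripper's body (76 mm by 85 mm) begins 54 mm behind the grasp point. The pads swing forward as they close: fully open they stand 13 mm farther back than shut.
Start: joints at [-66.962, 17.813, 0.802, 86.603, -0.252, 75.585, -1.558], TCP at [0.236, 0.497, 0.248] pointing down, gripper open.
Joint ranges: [-154.91, 154.91], [-16.99, 109.72], [-72.82, 74.43], [7.12, 147.25], [-82.49, 262.49], [11.32, 116.49], [-174.64, 174.64]. Speed limits (degrees/s): [159.86, 159.86, 180, 180, 180, 180, 180].

## Interface

Orientations are given as [roll, pitch, yaw] about the fixed x, y, z axes, in that order (R = Rz(yaw) Ry(pitch) Rx(roll)).
In Python, from station import robot, fingers, vision, workorder, recognise gives the robot as it stands. Calls block until the motion is done:
- robot.move_to(position, orientation): joint-space move of the TCP to a pose.
- robot.line_to(position, orientation=None, velocity=0.15, f_stop=None): straight line of the TCP; orientation=None keeps the orientation; velocity is the mean speed in m/s. With f_stop (N) it stops when the force on the tool has changed by that much, and returns True; else False.
- robot.move_j(angles): joint-space move.
- fingers.gripper_to(opening, force=None): opening from 0.0 (shut) to 1.0 (fully open); force is the grip in N (None keeps the last); returns when the fingers have stopped.
- robot.pause(seconds).
- robot.inverse_kinematics(position, orientation): joint angles nearest the present ones, or None.
- vision.grab_frame(name): name is "scene" or "top" or "wrist"; returns the picture (420x560x3 uint8, red, green, blue); there is no depth.
- vision.calibration(name): a dict with "mtx" (3x3 intrinsics, pixels), "k1" (the pictures are not rectified: a ray, as slopes to the right and down, at radius r is drawn at 1 + k1 r^2 times it, then the intrinsics apply), "extrinsics" (4x4, takes a point from world to camera coordinates); the wrist camera has in their place "T_tool_cam" (4x4, takes a point from camera to tool coordinates, whose origin is the TCP and whose axes are the flange's). Camera axes: x right, y up, looking along -z (the intrinsics and any distortion apply to the point x, -y, -z); pixel columns grow to the right and rows downward; lengths in m; the calibration is good to about 2 mm. A picture is of the moment at which its call begins: read the wrist's pose just before it. calibration takes no time and is no camera call.
A pose or a line that the arm cannot do raises robot.PlanningError and nothing moves.
- workorder.close_job(): hands the job in, once; it reports no verdict.
Trained networks look in the newest picture that a camera, given by its name, has taken for a name from the list of things; names that differ only in an ending like _2 or _b are one class to them, and where a whole thing is asked for, a point or a joint stands for the part that bears it (a point fixed in the world has none). Each returns a list of dicts, best first, with "p" (0 to 1); they miss things now and then, are a little off and sometimes report something else, mostly with a low value. They report only what shows in the picture. A call takes as long as a camera call. They do not tell look-alikes from the thing itself.
- recognise(label, camera): "rect" ([centre column, centre row, width, height] in pixels, round what is visible of it).
Readings, each from a call of its own:
- robot.current_time_s(): time.
- robot.current_joint_positions(): joint angles.
- robot.current_dq(): joint speeds.
- robot.current_joint_torque(): joint torques, N m.
- robot.current_tool_pos(): TCP position.
- robot.current_eef_rot(): TCP orientation.
- robot.current_contact_force(): force on the tool from outside, world axes, zero at the start.
- robot.current_torque(): the same for the moment, N m.
- robot.current_finger_gap(): opening from 0.0 (shut) to 1.0 (fully open).
Only numpy, scipy, OpenCV 4.12 (cv2) and the standard library are available. Lean on these libraries where they do the work, as an engineer would, in place of code of your own. Each camera call takes 0.05 s, during which the arm holds its last target.

## Task

Get the turned linden rosette ready for carving: set it flat, boss up, on the jig board held in the swivel vise, nudge it up against both fixed pegs, and only then swing the cam lever fully over so that the cam nips it against the pegs. Finish with the vise clicked round so that the board's handle stands straight above the long foot of the vise base. Set the rosette down rather than drop it, and leave the other things on the bench where they lie.

Things in the scene. Friction and masses are not known exactly. Their poses are not given: they have to be found in the camera images.
- rosette: The only disc with a raised round boss: a turned pale linden rosette, disc 72 mm across and 14 mm thick, with a boss 26 mm across rising 16 mm above the disc (30 mm in all), about 45 g, lying loose on the bench boss up among other things. Origin: centre of its underside; z up through the boss.
- nest (a point): Centre of the rosette's home on the jig board's top face, 108 mm above the bench, on the swivel axis. Its frame turns with the board: -x along the board's handle, +y to the two pegs, -y to the cam, z up. Rosette home: its origin is here. With the cam open it can be set down 4 mm towards the cam (-y), clear of pegs and cam by 2.5 to 4 mm. The board is 124 (x) by 134 mm (y), 16 mm thick.
- peg_near: Fixed ball-headed boxwood peg on the board: head 12 mm across, its widest 7 mm and its top 13 mm above the board. Its axis is 42 mm from the nest centre, at x = -32.2, y = +27.0 mm of the nest frame (the handle's side). Origin: foot of the peg on the board.
- peg_far: The same peg at x = +32.2, y = +27.0 mm of the nest frame. Origin: foot of the peg.
- cam_disc: Round boxwood eccentric cam 32 mm across, top 13 mm above the board, turned by the lever; opposite the pegs. Origin: centre of the cam's round on the board, 6 mm off its pivot.
- cam_pivot (a point): Pivot of cam and lever on the board's top face, 57.3 mm from the nest centre on the cam side (x = 0, y = -57.3 mm of the nest frame).
- lever_knob (a point): Upright round boxwood knob at the end of the cam lever, 16 mm across, from 4 to 30 mm above the board; this point is on its axis 22 mm above the board, 65 mm from the cam pivot. It can be pinched or pushed.
- cam_lever (a joint): Angle of the cam lever, rad: 0 = open, 2.094 = fully over on its stop, the cam then reaching 9 mm further towards the pegs. Grows counter-clockwise seen from above; in the nest frame the lever points 120 deg clockwise of +x at 0 and along +x when fully over. Moves with 1 to 4 N at the knob and stays where it is left. Starts within 0.3 rad of open.
- vise (a joint): Swivel angle of vise and board, rad, counter-clockwise from above: 0 = the handle straight above the long foot. Clicks into a detent every 30 deg (0.524 rad); needs some 5 to 8 N at the handle to leave one, and past half way it snaps into the next by itself. Starts one to three clicks counter-clockwise of the foot.
- handle_grip (a point): Point in the board's handle, mid width and mid thickness, 118 mm from the swivel axis and 100 mm above the bench. The handle is a level beech tongue 26 mm wide and 16 mm thick (92 to 108 mm above the bench), reaching from 62 to about 160 mm from the axis, free below for 50 mm or more.
- foot_end (a point): End of the long cast-iron foot of the vise base, 34 mm wide, 12 mm above the bench and 150 mm from the swivel axis; the only one of the base's three feet that reaches out beyond the board.
- bird: Bystander: carved linden cuckoo about 115 mm long and 57 mm tall.
- leaf_bob: Bystander: flat walnut leaf-shaped pendulum bob 112 by 62 by 8 mm.
- dial_ring: Bystander: flat turned dial ring, 86 mm across, 7 mm thick, open in the middle.
- cone_a: Bystander: lying cast-iron pinecone weight, 135 mm long, 47 mm thick.
- cone_b: Bystander: a second pinecone weight.
- mallet: Bystander: boxwood mallet lying on its side, 220 mm long, 62 mm thick.
- gouge: Bystander: carving gouge, 220 mm long.
Not all that is in view belongs to the job. Leave any green or pink look-alike of the rosette alone.

How it is judged (in metres and radians):
On the way, in this order (a step that is already met when the one before it is completed fails the run):
1. the rosette lies flat on the board, boss up, against both pegs (within 2 mm of home) while the cam is still open (distance between rosette and nest below 0.002 m and angle between rosette's own z axis and vertical below 0.06 rad and value of joint cam_lever below 0.6 rad), for 0.2 s.
2. the cam lever is fully over and the rosette is nipped between the cam and both pegs (value of joint cam_lever above 1.85 rad and contact force between rosette and peg_near above 0.3 N and contact force between rosette and peg_far above 0.3 N and contact force between rosette and cam_disc above 0.3 N), for 0.2 s.
At the end, for the whole second after the job is handed in: The rosette lies flat (3.5 deg), boss up, within 2 mm of home, and bears on both pegs and the cam with over 0.3 N each; the cam lever is within 14 deg of its stop; the vise rests in the click with the handle above the long foot (within 4.5 deg); all at rest (all of step 2 and distance between rosette and nest below 0.002 m and angle between rosette's own z axis and vertical below 0.06 rad and value of joint vise between -0.08 and 0.08 rad and linear speed of rosette below 0.02 m/s); the robot touches nothing.
It fails at once if the rosette is dropped (falls free faster than 0.6 m/s, about 2 cm) (linear speed of rosette above 0.6 m/s and contact force between rosette and anything else below 0.02 N).
It fails at once if another thing on the bench is shifted by more than 4 cm (distance of any of bird, leaf_bob, dial_ring, cone_a, cone_b, mallet, gouge from where it was at the start of the episode above 0.04 m).
It also fails if it takes over 64 s, if anything falls off the work surface, if the arm or the gripper's body presses on something with over 40 N, if the wrist force passes 120 N, or if a joint passes its speed limit or range.

## Working session

There is one attempt and no reset: what is moved stays moved. The work goes in short steps, each a Python script; the robot and the scene stay as the last script left them, time stands still between calls to the robot, and variables do not carry over. Pictures are saved under pics/ and viewed, and the job is handed in when it is done.

```bash
ls; mkdir -p pics; python3 - <<'E'
from station import robot, fingers, vision, workorder, recognise
import cv2
for n in ["scene","top","wrist"]:
    im=vision.grab_frame(n); cv2.imwrite(f"pics/a_{n}.png",im[:,:,::-1])
    c=vision.calibration(n); print(n,c)
print(robot.current_time_s(),robot.current_eef_rot())
E
```

```text
pics
scene {'mtx': array([[477.60291404,   0.        , 283.7085123 ],
       [  0.        , 477.60291404, 202.72900164],
       [  0.        ,   0.        ,   1.        ]]), 'k1': -0.03183918935343354, 'extrinsics': array([[ 0.12041271,  0.99252469, -0.01988784, -0.08289163],
       [-0.57213862,  0.08575555,  0.81566132,  0.19090797],
       [ 0.81126949, -0.08683739,  0.57818776, -1.61808386],
       [ 0.        ,  0.        ,  0.        ,  1.        ]])}
top {'mtx': array([[527.63174678,   0.        , 276.49966158],
       [  0.        , 527.63174678, 213.03671323],
       [  0.        ,   0.        ,   1.        ]]), 'k1': -0.07999671450836317, 'extrinsics': array([[-0.02711483, -0.9996096 ,  0.00674039,  0.04113102],
       [ 0.99768525, -0.02664075,  0.06256519, -0.48624933],
       [-0.06236119,  0.00842124,  0.99801812, -1.45591988],
       [ 0.        ,  0.        ,  0.        ,  1.        ]])}
wrist {'mtx': array([[296.35722595,   0.        , 276.14385967],
       [  0.        , 296.35722595, 210.76138807],
       [  0.        ,   0.        ,   1.        ]]), 'k1': -0.05710777900418173, 'T_tool_cam': array([[-1.88577599e-04,  9.65684771e-01,  2.59716936e-01,
         6.58396979e-02],
       [ 9.99999941e-01,  1.07670309e-04,  3.25746992e-04,
        -6.16670445e-04],
       [ 2.86605107e-04,  2.59716983e-01, -9.65684735e-01,
        -1.26277398e-01],
       [ 0.00000000e+00,  0.00000000e+00,  0.00000000e+00,
         1.00000000e+00]])}
0.15 [-1.79893163e+02  4.49988892e-03  1.54576737e+02]
```

View pics/a_top.png

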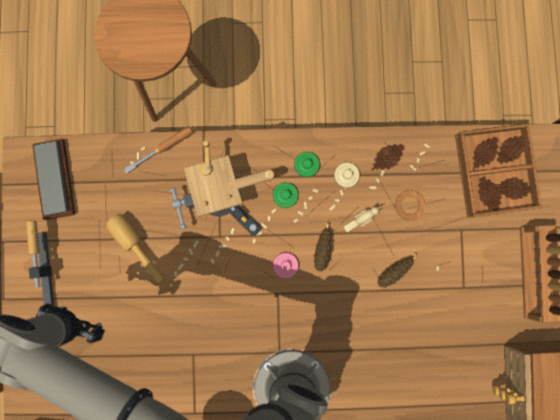

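View pics/a_scene.png

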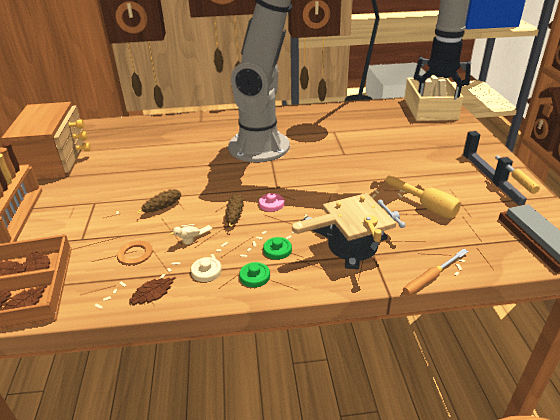

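View pics/a_wrist.png

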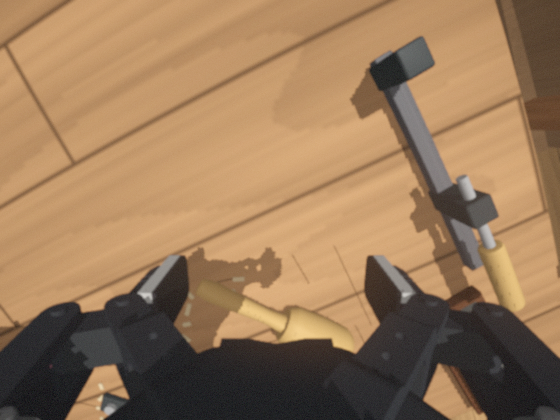

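The pale rosette candidate is at top px (347,175). The look-alikes are green at (307,164) and (286,195), and pink at (286,265). I'll check with close crops.

```bash
cat > h.py <<'E'
import numpy as np, cv2
from station import robot, fingers, vision, workorder, recognise
from scipy.spatial.transform import Rotation as R
def extr(name,cal,pose=None):
    if name!="wrist": return cal["extrinsics"]
    p,rpy=pose; T=np.eye(4); T[:3,:3]=R.from_euler('xyz',rpy,degrees=True).as_matrix(); T[:3,3]=p
    return np.linalg.inv(T@cal["T_tool_cam"])
def dist(cal): return np.array([cal["k1"],0,0,0,0])
F=np.diag([1,-1,-1.])
def project(name,P,pose=None):
    c=vision.calibration(name);E=extr(name,c,pose)
    q=(np.atleast_2d(P)@E[:3,:3].T+E[:3,3])@F
    s=q[:,:2]/q[:,2:]; r2=(s**2).sum(1,keepdims=True); s=s*(1+c["k1"]*r2)
    return s@c["mtx"][:2,:2].T+c["mtx"][:2,2]
def ray(name,px,pose=None):
    c=vision.calibration(name);E=extr(name,c,pose)
    d=(np.array(px,float)-c["mtx"][:2,2])/c["mtx"][0,0]; s=d.copy()
    for _ in range(20): s=d/(1+c["k1"]*(s@s))
    v=E[:3,:3].T@(F@np.array([s[0],s[1],1.])); o=-E[:3,:3].T@E[:3,3]
    return o,v
def onplane(name,px,z,pose=None):
    o,v=ray(name,px,pose); return o+v*(z-o[2])/v[2]
def pose(): return robot.current_tool_pos(),robot.current_eef_rot()
def crop(src,dst,x0,y0,x1,y1,k):
    im=cv2.imread(src)[y0:y1,x0:x1]; cv2.imwrite(dst,cv2.resize(im,None,fx=k,fy=k,interpolation=cv2.INTER_CUBIC))
E
python3 - <<'E'
from h import *
crop("pics/a_top.png","pics/b1.png",165,115,365,265,4)
crop("pics/a_scene.png","pics/b2.png",180,170,420,310,3)
E
```

```text
(no output)
```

View pics/b1.png

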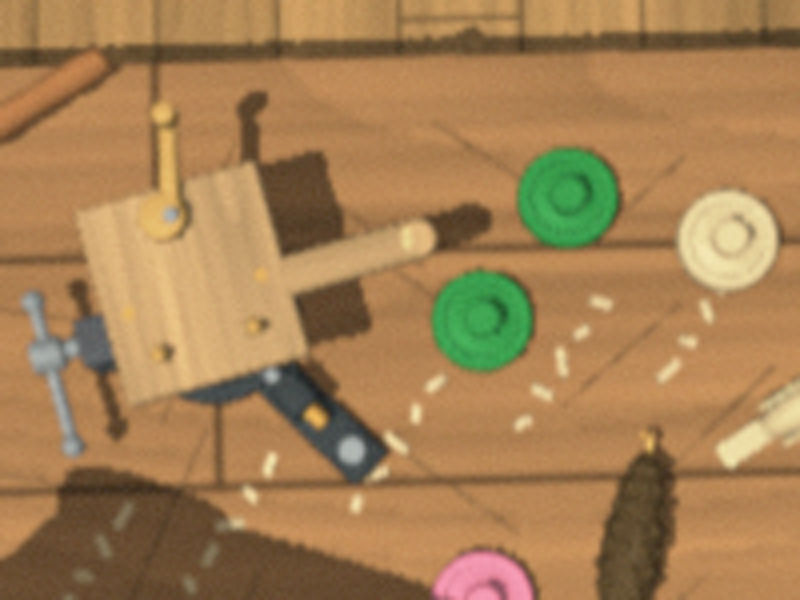

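View pics/b2.png

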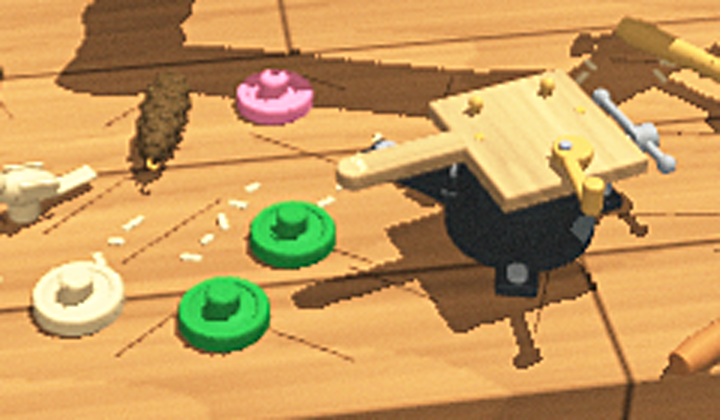

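```bash
python3 - <<'E'
from h import *
from scipy.optimize import least_squares
o=np.array([165,115.])
c=np.array([[78,213],[258,163],[308,352],[133,405]])/4+o
# nest: top-left img=(+x,-y), top-right=(-x,-y), br=(-x,+y), bl=(+x,+y)
m=np.array([[62,-67],[-62,-67],[-62,67],[62,67.]])/1000
pk=np.array([[253,322],[162,351]])/4+o # peg near, far heads
mp=np.array([[-32.2,27],[32.2,27]])/1000
def world(p,xy,z):
    c_,s=np.cos(p[2]),np.sin(p[2]); return np.c_[xy@np.array([[c_,s],[-s,c_]])+p[:2],np.full(len(xy),z)]
f=lambda p:np.r_[(project("top",world(p,m,.108))-c).ravel(),(project("top",world(p,mp,.116))-pk).ravel()]
for a in [1.5,2,1.0]:
    s=least_squares(f,[.6,.15,a]); print(s.x,np.degrees(s.x[2]),s.cost,s.fun.round(1))
    if s.cost<20: b=s.x
print("handle dir",np.degrees(b[2])+180)
fe=onplane("top",np.array([370,468])/4+o,.012); print("foot",fe, np.degrees(np.arctan2(*(fe[:2]-b[:2])[::-1])),np.linalg.norm(fe[:2]-b[:2]))
kn=onplane("top",np.array([163,113])/4+o,.138); print("knob",kn)
cp=world(b,np.array([[0,-.0573]]),.138)[0]; print("pivot",cp,np.linalg.norm(kn-cp),np.degrees(np.arctan2(*(kn-cp)[:2][::-1]))-np.degrees(b[2])+120)
r=onplane("top",np.array([728,241])/4+o,.014); print("ros",r, onplane("top",np.array([733,236])/4+o,.030))
ho=onplane("top",np.array([418,237])/4+o,.108); print("handle end",ho,np.linalg.norm(ho[:2]-b[:2]))
for lab in ["rosette","peg_near","lever_knob","handle_grip","foot_end"]: print(lab,[(d["rect"],d["p"]) for d in recognise(lab,"top")[:4]])
print(project("scene",world(b,np.r_[m,mp],.108)))
E
```

```text
[0.55411264 0.1911746  1.82444013] 104.53271918879618 12.566617335623313 [-0.2  0.9  0.2  0.4  1.5  2.  -0.3  1.8 -0.1 -2.3 -1.1 -2.8]
[0.55411264 0.1911746  1.82444016] 104.53272134965283 12.566617335621519 [-0.2  0.9  0.2  0.4  1.5  2.  -0.3  1.8 -0.1 -2.3 -1.1 -2.8]
[0.55411264 0.1911746  1.82444015] 104.5327205575637 12.566617335621157 [-0.2  0.9  0.2  0.4  1.5  2.  -0.3  1.8 -0.1 -2.3 -1.1 -2.8]
handle dir 284.5327205575637
foot [0.4358435  0.08238639 0.012     ] -137.39103271133496 0.16069369485745025
knob [0.66477786 0.20671848 0.138     ]
pivot [0.6095793  0.20555305 0.138     ] 0.0552108663455744 16.67680764922136
ros [ 0.58832219 -0.17292484  0.014     ] [ 0.58963454 -0.17421902  0.03      ]
handle end [0.58382398 0.04441687 0.108     ] 0.14973508134356717
rosette [([348.1, 175.9, 24.5, 20.0], 0.87), ([307.2, 165.1, 25.4, 26.2], 0.87), ([286.0, 265.8, 21.7, 28.8], 0.63), ([389.2, 158.7, 29.2, 24.7], 0.62)]
peg_near []
lever_knob [([397.4, 272.0, 33.2, 33.0], 0.59), ([206.7, 159.6, 8.6, 30.5], 0.58)]
handle_grip [([221.6, 186.8, 100.3, 86.8], 0.79), ([322.2, 249.3, 18.0, 45.6], 0.5)]
foot_end [([220.6, 187.8, 106.5, 96.4], 0.95), ([347.6, 174.6, 25.1, 22.5], 0.36)]
[[394.70156421 221.65796222]
 [346.31866319 235.04568799]
 [320.56922127 202.73664364]
 [365.63932661 191.48700027]
 [339.10402627 208.85777093]
 [363.00021195 202.71542489]]
```

The pale disc with a boss at top (347,175) is the rosette. The handle is about 60° (two clicks) CCW of the foot, and the lever is near open. I'll take a closer wrist view of the vise.

```bash
cat >> h.py <<'E'
def look(fn):
    p=pose(); im=vision.grab_frame("wrist"); cv2.imwrite(fn,im[:,:,::-1]); print(fn,"P=",[list(np.round(p[0],5)),list(np.round(p[1],3))],"t",robot.current_time_s()); return p
E
python3 - <<'E'
from h import *
robot.move_to([0.576,0.125,0.25],[180,0,109])
look("pics/c1.png")
E
```

```text
pics/c1.png P= [[np.float64(0.5754), np.float64(0.12756), np.float64(0.24979)], [np.float64(-179.987), np.float64(-0.094), np.float64(109.223)]] t 2.275
```

View pics/c1.png

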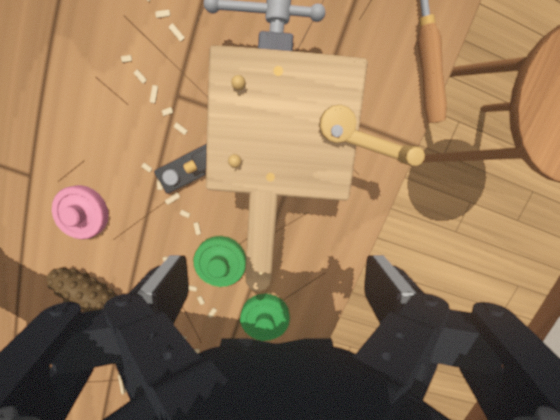

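```bash
python3 - <<'E'
from h import *
from scipy.optimize import least_squares
P=([0.5754,0.12756,0.24979],[-179.987,-0.094,109.223])
def world(p,xy,z):
    c_,s=np.cos(p[2]),np.sin(p[2]); return np.c_[xy@np.array([[c_,s],[-s,c_]])+p[:2],np.full(len(xy),z)]
pk=np.array([[234,160],[238,82.]]);mp=np.array([[-32.2,27],[32.2,27]])/1000
m=np.array([[62,-67],[-62,-67],[-62,67],[62,67.]])/1000
c=np.array([[367,58],[350,199],[207,189],[210,46.]])
def f(p):
    mm=m+[p[3],p[4]]
    return np.r_[(project("wrist",world(p,mm,.108),P)-c).ravel(),(project("wrist",world(p,mp,.115),P)-pk).ravel()]
s=least_squares(f,[.55,.19,1.82,0,0]);b=s.x;print(b,np.degrees(b[2]),s.fun.round(1))
fe=onplane("wrist",[160,184],.012,P);print("foot",fe,np.degrees(np.arctan2(*(fe[:2]-b[:2])[::-1])),np.linalg.norm(fe[:2]-b[:2]))
fs=onplane("wrist",[171,177],.014,P);print("footscrew",np.degrees(np.arctan2(*(fs[:2]-b[:2])[::-1])))
kn=onplane("wrist",[417,155],.138,P); cp=world(b,np.array([[0,-.0573]]),.121)[0]
print("knob",kn,"pivot",cp,np.linalg.norm((kn-cp)[:2]),np.degrees(np.arctan2(*(kn-cp)[:2][::-1]))-np.degrees(b[2])+120, project("wrist",cp,P))
for px in [[279,71],[271,177]]: q=onplane("wrist",px,.108,P)[:2]-b[:2]; cc,ss=np.cos(b[2]),np.sin(b[2]); print("mark nest frame",np.array([[cc,ss],[-ss,cc]])@q)
E
```

```text
[ 5.44398200e-01  1.92414276e-01  1.83652524e+00 -7.30522685e-04
 -1.38451081e-02] 105.22514545949144 [ 1.8 -1.1  0.3  1.6 -0.8  1.7 -1.3 -1.4  0.5  0.  -0.5 -0. ]
foot [0.43633101 0.0816705  0.012     ] -134.29916790865323 0.1547342909436138
footscrew -134.79681964262844
knob [0.66589308 0.20975845 0.138     ] pivot [0.59968705 0.20746198 0.121     ] 0.0662458464812635 16.761457310730307 [[335.91320041 129.15412319]]
mark nest frame [ 0.04427809 -0.00656742]
mark nest frame [-0.04595443 -0.00575641]
```

```bash
python3 - <<'E'
from h import *
N=np.array([.5444,.1924]); r=.118
def pt(th,z): t=np.radians(th); return [*(N+r*np.array([np.cos(t),np.sin(t)])),z]
fingers.gripper_to(0.6)
robot.move_to(pt(285.2,.19),[180,0,105.2])
print("stop",robot.line_to(pt(285.2,.099),velocity=.12,f_stop=8))
for th in list(range(277,226,-8))+[225.2]:
    robot.line_to(pt(th,.099),[180,0,th-180],velocity=.07)
    print(th,np.round(robot.current_contact_force(),1))
robot.pause(.3)
robot.line_to(pt(225.2,.25),velocity=.2)
look("pics/d1.png")
E
```

```text
stop False
277 [ 5.2  2.3 -0.7]
269 [ 0.5  0.  -0.1]
261 [-6.9  1.4 -0.8]
253 [ 1.   0.1 -0.3]
245 [ 3.3 -1.1 -1.2]
237 [-0.1  0.3 -0.4]
229 [ 0.8  0.3 -0.1]
225.2 [0.1 0.6 0. ]
pics/d1.png P= [[np.float64(0.46044), np.float64(0.10856), np.float64(0.24898)], [np.float64(-179.944), np.float64(0.106), np.float64(45.205)]] t 8.225
```

View pics/d1.png

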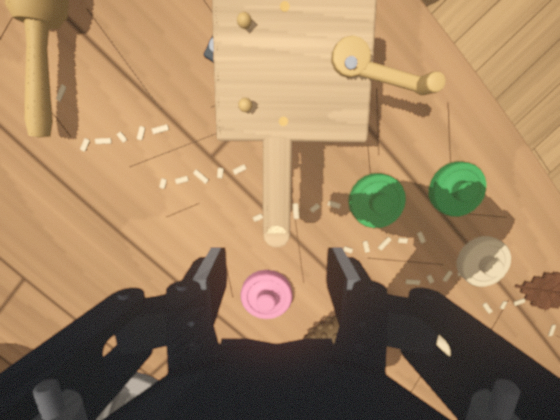

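Handle is now above the foot. Next is a close wrist look at the rosette.

```bash
python3 - <<'E'
from h import *
robot.move_to([.571,-.225,.2],[180,0,74])
robot.pause(.1)
look("pics/e1.png")
E
```

```text
pics/e1.png P= [[np.float64(0.5718), np.float64(-0.22278), np.float64(0.20001)], [np.float64(179.999), np.float64(-0.084), np.float64(74.178)]] t 9.7083
```

View pics/e1.png

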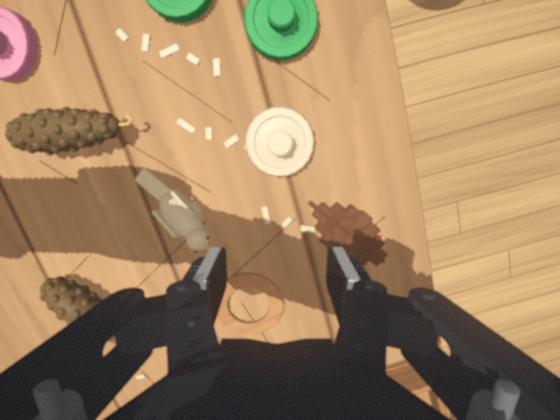

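It's the pale bossed disc at wrist (280,142). I'll localise it and then grasp the boss.

```bash
python3 - <<'E'
from h import *
P=([.5718,-.22278,.20001],[179.999,-.084,74.178])
im=cv2.imread("pics/e1.png"); hsv=cv2.cvtColor(im,cv2.COLOR_BGR2HSV)
m=((hsv[...,1]<95)&(hsv[...,2]>150)).astype(np.uint8); m[:,:230]=0;m[:,330:]=0;m[:95]=0;m[190:]=0
m=cv2.morphologyEx(m,cv2.MORPH_OPEN,np.ones((5,5)))
cs=max(cv2.findContours(m,cv2.RETR_EXTERNAL,cv2.CHAIN_APPROX_NONE)[0],key=cv2.contourArea)
e=cv2.fitEllipse(cs); print(e)
print("disc",onplane("wrist",e[0],.012,P),"boss",onplane("wrist",[280,143.5],.030,P))
th=np.linspace(0,2*np.pi,60)
E
python3 - <<'E'
from h import *
crop("pics/e1.png","pics/e2.png",230,95,330,190,6)
E
```

```text
((279.0389099121094, 141.08009338378906), (68.6362533569336, 70.02854919433594), 174.6662139892578)
disc [ 0.58942794 -0.17017353  0.012     ] boss [ 0.58969778 -0.17209455  0.03      ]
```

View pics/e2.png

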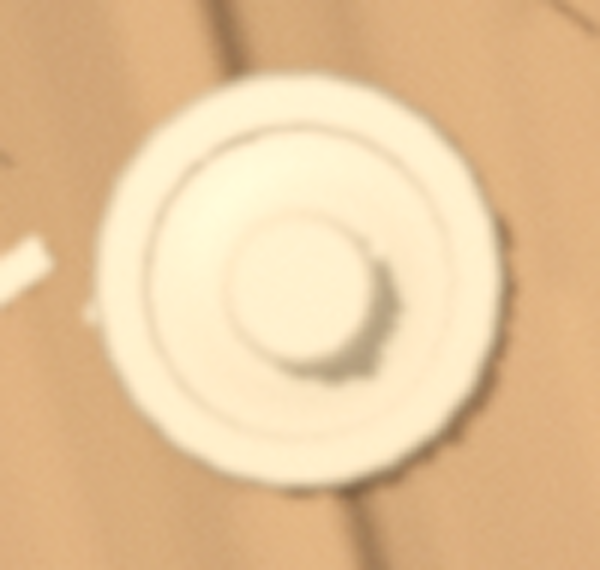

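```bash
python3 - <<'E'
from h import *
print(robot.tip_reach)
robot.move_to([.5896,-.171,.10],[180,0,74])
print(robot.line_to([.5896,-.171,.033],velocity=.08,f_stop=5), robot.current_tool_pos())
fingers.gripper_to(0,force=25)
print("gap",robot.current_finger_gap(),robot.current_contact_force())
robot.line_to([.5896,-.171,.06],velocity=.05)
print("gap",robot.current_finger_gap(),robot.current_contact_force())
robot.line_to([.5896,-.171,.22],velocity=.2)
print("gap",robot.current_finger_gap(),robot.current_contact_force()); look("pics/f1.png")
E
```

```text
0.017
False [ 0.59005571 -0.17133092  0.03347597]
gap 0.2932456996716258 [-0.49615428 -0.07549231  2.33017719]
gap 0.29014415628136964 [-0.92640323  0.27406663 -0.81905147]
gap 0.2899321281355314 [ 0.70652558  0.54816821 -0.97492159]
pics/f1.png P= [[np.float64(0.58883), np.float64(-0.17046), np.float64(0.21851)], [np.float64(-179.841), np.float64(-0.018), np.float64(73.996)]] t 13.2583
```

View pics/f1.png

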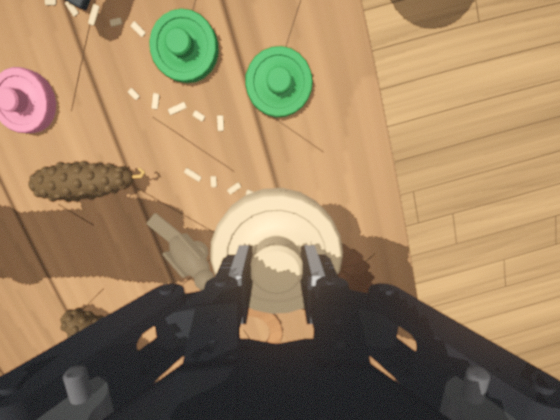

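```bash
python3 - <<'E'
from h import *
from scipy.optimize import least_squares
crop("pics/d1.png","pics/d2.png",200,0,460,150,3)
P=([.46044,.10856,.24898],[-179.944,.106,45.205])
b=[.5444,.1924,np.radians(45.3)]
c,s=np.cos(b[2]),np.sin(b[2])
W=lambda x,y,z:[b[0]+c*x-s*y,b[1]+s*x+c*y,z]
for n,q in dict(peg_n=(-.0322,.027,.115),peg_f=(.0322,.027,.115),piv=(0,-.0573,.121),cn=(-.062,.0535,.108),cn2=(-.062,-.0805,.108),hend=(-.16,0,.108)).items(): print(n,project("wrist",W(*q),P).round(1))
# rosette in hand
P=([.58883,-.17046,.21851],[-179.841,-.018,73.996])
T=np.eye(4);Rm=R.from_euler('xyz',P[1],degrees=True).as_matrix()
for dx in [-.003,0,.003]:
    t=np.linspace(0,2*np.pi,200); q=np.c_[dx+.036*np.cos(t),.036*np.sin(t),np.full(200,.0335-.012)]
    pp=project("wrist",q@Rm.T+P[0],P); print(dx,pp[:,1].min(),pp[:,0].min(),pp[:,0].max())
E
```

```text
peg_n [[245.1 104.8]]
peg_f [[243.2  20.5]]
piv [[349.5  62.1]]
cn [[216.8 141. ]]
cn2 [[368.4 141. ]]
hend [[277.5 244.9]]
-0.003 196.14794564280498 210.38533003364878 343.0449624815776
0 190.36298894610042 210.0435249798852 343.39060884697733
0.003 184.52028140686403 209.70052464154642 343.73744835863783
```

View pics/d2.png

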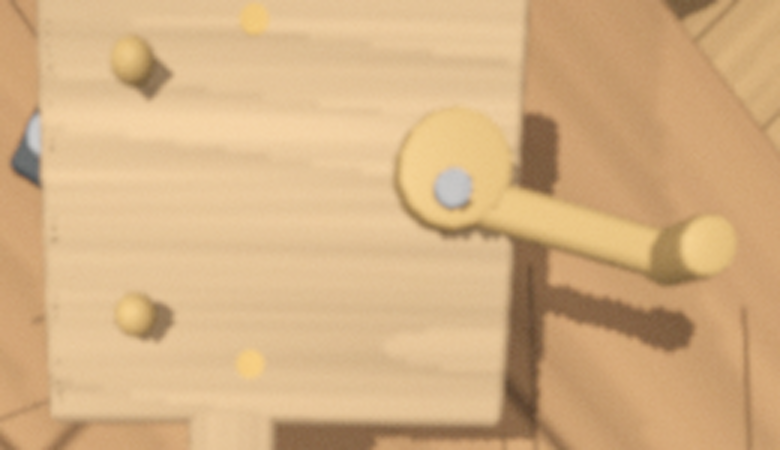

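```bash
python3 - <<'E'
from h import *
N=np.array([.5444,.1924]); a=np.radians(45.3); ex=np.array([np.cos(a),np.sin(a)]); ey=np.array([-ex[1],ex[0]])
p=N-.004*ey-.0004*ex
O=[180,0,45.3]
robot.move_to([*p,.20],O); robot.pause(.2)
robot.line_to([*p,.152],O,velocity=.08); robot.pause(.2)
print(robot.current_tool_pos(),robot.current_eef_rot(),robot.current_contact_force())
print(robot.line_to([*p,.138],O,velocity=.02,f_stop=2.5),robot.current_tool_pos(),robot.current_contact_force())
look("pics/g1.png")
E
```

```text
[0.5474063  0.18936138 0.15263672] [ 1.79970257e+02 -6.57330342e-02  4.53038314e+01] [-0.1062531   0.69638553 -0.6383607 ]
True [0.54686342 0.18935037 0.14174561] [-1.90018963 -0.55621938  3.3865607 ]
pics/g1.png P= [[np.float64(0.54686), np.float64(0.18935), np.float64(0.14175)], [np.float64(-179.982), np.float64(0.011), np.float64(45.305)]] t 16.35
```

View pics/g1.png

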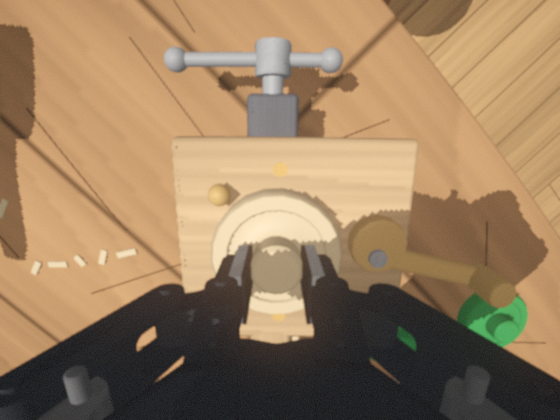

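Contact is at the expected height (TCP z 0.1417) and the rosette is level. Now release and nudge.

```bash
python3 - <<'E'
from h import *
a=np.radians(45.3); ex=np.array([np.cos(a),np.sin(a)]); ey=np.array([-ex[1],ex[0]])
fingers.gripper_to(0.37); robot.pause(.3)
p0=np.array(robot.current_tool_pos()); print(p0,robot.current_finger_gap(),robot.current_contact_force())
q=p0.copy(); q[:2]+=.0085*ey
print(robot.line_to(q,velocity=.012,f_stop=1.8)); p1=np.array(robot.current_tool_pos()); print((p1-p0)[:2]@ey,(p1-p0)[:2]@ex,robot.current_contact_force()); robot.pause(.2)
p1=np.array(robot.current_tool_pos()); print((p1-p0)[:2]@ey,robot.current_contact_force()[:2]@ey)
look("pics/g2.png")
E
```

```text
[0.54605244 0.18930743 0.14083787] 0.36918555416423277 [ 0.26945775  0.60906306 -0.60919315]
True
0.005874500254438619 0.0004776929375910292 [ 1.03063432 -0.17649014  0.39900594]
0.005861847970850262 -0.5083420166238812
pics/g2.png P= [[np.float64(0.54166), np.float64(0.19321), np.float64(0.1401)], [np.float64(-179.993), np.float64(0.148), np.float64(45.283)]] t 17.6917
```

View pics/g2.png

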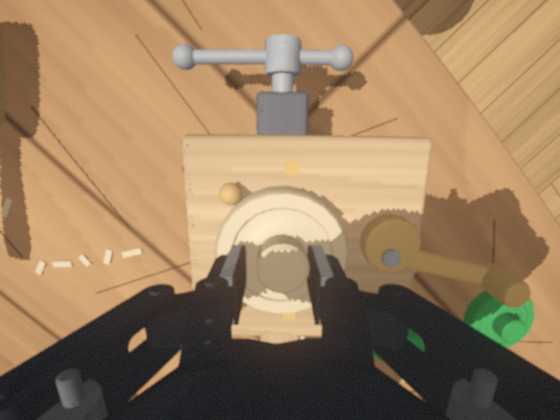

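```bash
python3 - <<'E'
from h import *
N=np.array([.5444,.1924]); a=np.radians(45.3); ex=np.array([np.cos(a),np.sin(a)]); ey=np.array([-ex[1],ex[0]])
p=np.array(robot.current_tool_pos()); p[:2]-=.0022*ey
robot.line_to(p,velocity=.02); p[2]=.2; robot.line_to(p,velocity=.12)
v=N-.08*ex-.015*ey
robot.line_to([*v,.21],[180,0,45.3],velocity=.15); robot.pause(.2)
look("pics/g3.png")
crop("pics/g3.png","pics/g4.png",170,20,430,220,3)
E
```

```text
pics/g3.png P= [[np.float64(0.4991), np.float64(0.12611), np.float64(0.20968)], [np.float64(179.978), np.float64(0.025), np.float64(45.412)]] t 19.55
```

View pics/g4.png

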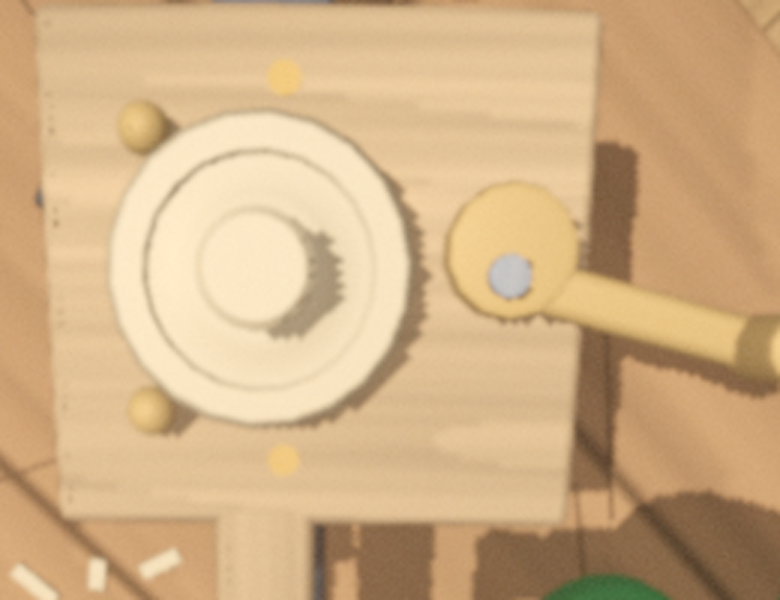

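```bash
python3 - <<'E'
from h import *
P=([.4991,.12611,.20968],[179.978,.025,45.412])
a=np.radians(45.3)
M=np.array([[np.cos(a),np.sin(a)],[-np.sin(a),np.cos(a)]])
f=lambda x,y,z:M@onplane("wrist",[170+x/3,20+y/3],z,P)[:2]
n=f(151,410,.115);r=f(142,127,.115);mid=(n+r)/2
print("peg sep",r-n)
print("rosette disc",f(260,267,.121)-mid+[0,.027],"boss",f(254,267,.138)-mid+[0,.027])
# knob in full
print("pivot",f(511,275,.121)-mid+[0,.027], "mid->N", M.T@(mid-[0,.027]))
E
```

```text
peg sep [ 0.06478769 -0.00050083]
rosette disc [ 0.00082292 -0.00044251] boss [-0.00034618 -0.00023544]
pivot [-0.00068461 -0.05852577] mid->N [0.54479625 0.19222616]
```

```bash
python3 - <<'E'
from h import *
N=np.array([.5446,.1923]); a=np.radians(45.3); ex=np.array([np.cos(a),np.sin(a)]); ey=np.array([-ex[1],ex[0]])
C=N-.0573*ey
def pt(th,z): t=np.radians(th); return [*(C+.065*np.array([np.cos(t),np.sin(t)])),z]
print(fingers.gripper_to(0.42), robot.current_finger_gap())
th=-57.7
robot.move_to(pt(th,.2),[180,0,th+180])
print("stop",robot.line_to(pt(th,.136),[180,0,th+180],velocity=.1,f_stop=6))
for th in list(range(-50,43,8))+[42]:
    robot.line_to(pt(th,.136),[180,0,th+180],velocity=.05)
    print(th,np.round(robot.current_contact_force(),1))
for th in [47,51]:
    s=robot.line_to(pt(th,.136),[180,0,th+180],velocity=.02,f_stop=4)
    print(th,s,np.round(robot.current_contact_force(),1),np.round(robot.current_tool_pos(),4))
    if s: break
th=robot.current_eef_rot()[2]-180; th=(th+180)%360-180
print("angle",th)
robot.line_to(pt(45.3,.136),[180,0,225.3],velocity=.03)
robot.line_to(pt(45.3,.21),velocity=.15)
v=N-.08*ex-.015*ey
print(robot.current_time_s())
robot.move_to([*v,.25],[180,0,45.3]); robot.pause(.2); look("pics/i1.png")
crop("pics/i1.png","pics/i2.png",170,20,430,220,3)
E
```

```text
False 0.42159263038927286
stop False
-50 [-0.5 -0.3  0.2]
-42 [ 0.3  0.  -0.2]
-34 [ 0.8 -1.   0.4]
-26 [-0.4 -0.4 -1.6]
-18 [-0.4  0.  -0.2]
-10 [-0.2  0.3 -0.1]
-2 [ 0.5  0.4 -0.8]
6 [-0.4  0.  -0.5]
14 [0.7 0.3 0.1]
22 [ 0.5 -0.   0.7]
30 [-0.4  0.4 -0.5]
38 [-0.7 -0.8 -0. ]
42 [ 0.9 -0.5  0.1]
47 False [ 1.7 -0.9 -0.4] [0.6297 0.1993 0.136 ]
51 False [ 1.2 -1.2 -0.1] [0.6261 0.2026 0.136 ]
angle 50.93867134454399
27.85
pics/i1.png P= [[np.float64(0.49903), np.float64(0.12492), np.float64(0.24994)], [np.float64(179.999), np.float64(0.007), np.float64(45.309)]] t 30.4917
```

View pics/i2.png

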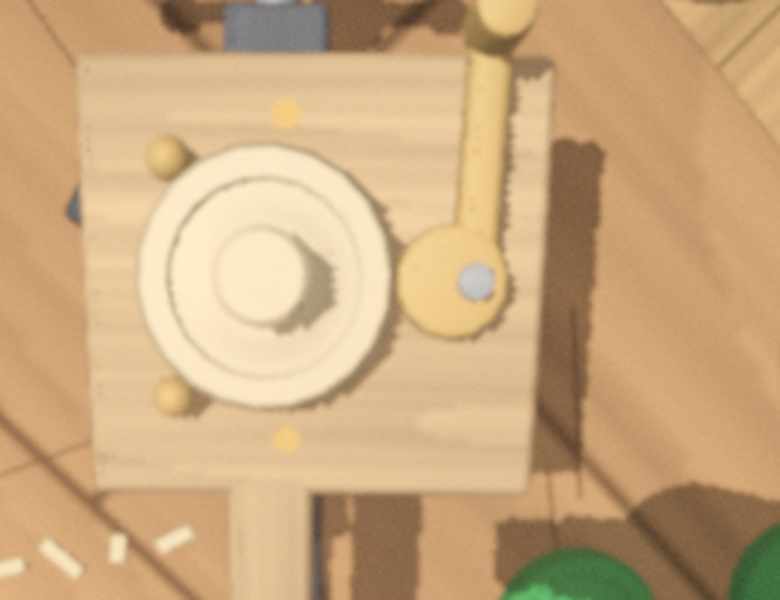

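```bash
python3 - <<'E'
from h import *
crop("pics/i1.png","pics/i3.png",290,0,370,130,5)
P=([.49903,.12492,.24994],[179.999,.007,45.309]);a=np.radians(45.3)
M=np.array([[np.cos(a),np.sin(a)],[-np.sin(a),np.cos(a)]])
f=lambda x,y,z:M@onplane("wrist",[170+x/3,20+y/3],z,P)[:2]
n=f(173,397,.115);r=f(167,157,.115);o=(n+r)/2-[0,.027]
print(r-n,"ros",f(264,276,.121)-o)
k=f(506,4,.138)-o; print("knob",k,np.degrees(np.arctan2(k[1]+.0573,k[0])))
E
```

```text
[ 0.06511931 -0.0007174 ] ros [0.00064225 0.00011984]
knob [ 0.06363845 -0.06027736] -2.678657179632866
```

View pics/i3.png

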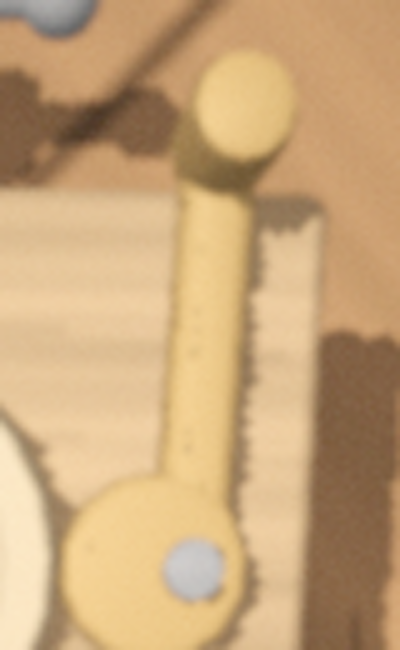

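The lever is about 3–5° short of its stop, so I'll give it one more gentle push to seat it.

```bash
python3 - <<'E'
from h import *
N=np.array([.5446,.1923]); a=np.radians(45.3); ex=np.array([np.cos(a),np.sin(a)]); ey=np.array([-ex[1],ex[0]])
C=N-.0573*ey
def pt(th,z): t=np.radians(th); return [*(C+.065*np.array([np.cos(t),np.sin(t)])),z]
fingers.gripper_to(0.42)
robot.move_to(pt(43,.2),[180,0,223])
print("stop",robot.line_to(pt(43,.136),[180,0,223],velocity=.1,f_stop=6))
for th in [50,53,56,59]:
    s=robot.line_to(pt(th,.136),[180,0,th+180],velocity=.015,f_stop=4)
    print(th,s,np.round(robot.current_contact_force(),1))
    if s: break
print(robot.current_eef_rot()[2])
robot.line_to(pt(45.3,.136),[180,0,225.3],velocity=.03)
robot.line_to(pt(45.3,.21),velocity=.15)
v=N-.09*ex-.015*ey
robot.move_to([*v,.25],[180,0,45.3]); robot.pause(.2); look("pics/j1.png")
im=vision.grab_frame("top"); cv2.imwrite("pics/j_top.png",im[:,:,::-1])
crop("pics/j1.png","pics/j2.png",170,0,430,200,3)
E
```

```text
stop False
50 False [ 0.4 -0.4  0.7]
53 False [-0.   0.2 -0.4]
56 True [ 1.4 -0.5  0.9]
-124.15630863381577
pics/j1.png P= [[np.float64(0.49202), np.float64(0.11779), np.float64(0.24996)], [np.float64(179.994), np.float64(0.006), np.float64(45.307)]] t 39.0167
```

View pics/j2.png

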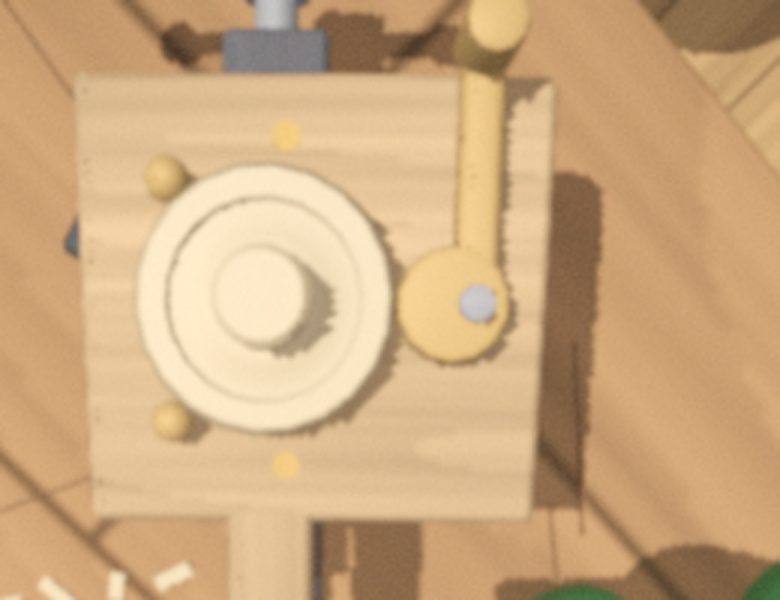

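```bash
python3 - <<'E'
from h import *
P=([.49202,.11779,.24996],[179.994,.006,45.307]);a=np.radians(45.3)
M=np.array([[np.cos(a),np.sin(a)],[-np.sin(a),np.cos(a)]])
f=lambda x,y,z:M@onplane("wrist",[170+x/3,y/3],z,P)[:2]
n=f(173,420,.115);r=f(166,178,.115);o=(n+r)/2-[0,.027]
print(r-n,"ros",f(264,298,.121)-o,"N",M.T@o)
k=f(498,22,.138)-o; pv=f(479,303,.121)-o;print("knob",k,pv,np.degrees(np.arctan2(k[1]+.0573,k[0])),np.degrees(np.arctan2(*(k-pv)[::-1])))
d=r-n; print("board angle",45.3+np.degrees(np.arctan2(d[1],d[0])))
crop("pics/j_top.png","pics/j3.png",165,115,365,265,4)
E
```

```text
[ 0.06462394 -0.00038321] ros [0.00034479 0.0002226 ] N [0.54499431 0.19204728]
knob [ 0.06274441 -0.05777177] [-0.00081589 -0.05838166] -0.43079733971406214 0.5497612487999097
board angle 44.96024769741974
```

View pics/j3.png

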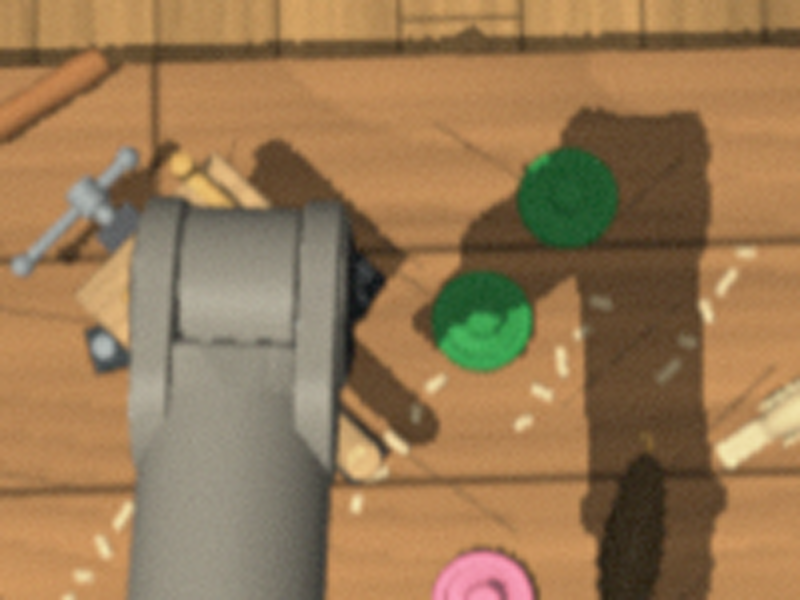

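View pics/j_top.png

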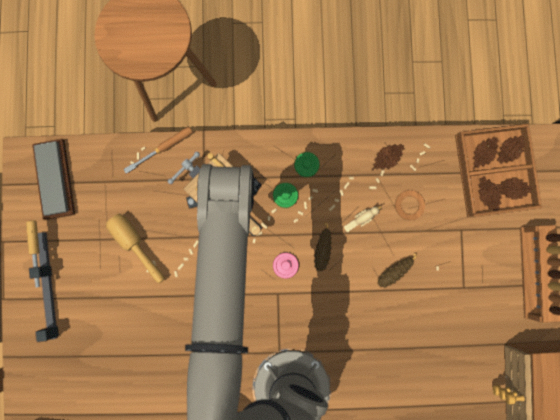

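Everything checks out: the lever is on its stop (within about 0.5°), the rosette is within about 0.5 mm of home, the handle is over the foot, and the bystanders haven't moved. Handing in.

```bash
python3 - <<'E'
from h import *
print(robot.current_contact_force(),robot.current_time_s()); print(workorder.close_job())
E
```

```text
[-0.28278279  0.18572429 -0.49076111] 39.0667
the job is handed in; nothing more can be done
None
```

The job is done and handed in at 39 s, inside the 64 s limit; handing in gives no verdict.

1. **Vise:** I turned it first, two clicks clockwise, so the handle stands above the long foot.
2. **Rosette:** I lifted the pale rosette by its boss, set it down flat on the board until it touched, let go, and nudged it against both pegs.
3. **Cam lever:** I swung it over with the rosette already in place. The first swing stopped about 3–5° short of the stop, so I gave it a second gentle push that seated it.

The last pictures showed:
- **Position:** the rosette is about 0.4 mm from home and flat.
- **Lever:** it is within about 0.5° of its stop.
- **Board:** its angle is 45.0–45.3° against about 45.4° for the foot direction, so the handle is within about half a degree.
- **Bystanders:** all still lie where they were in the top view.
- **Robot:** it touches nothing.

I could not measure the nip forces on the pegs and cam. That the rosette is nipped is inferred from the geometry: at full throw the cam should overlap the rosette by about 0.7 mm. One picture seemed to show a thin gap between the cam and the rosette's rim, which I put down to the viewing angle and the rim's shape, but did not confirm.

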